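# Screw a work rest's outrigger foot down to the bench

## Task

One of the two roller work rests has its outrigger foot hanging a few millimetres above the bench, with its wing bar well out of line with the arm. Take that wing bar from above and turn it clockwise until the foot just rests on the rubber, which is when the bar lies about in line with the outrigger arm; do not jack the rest up or shift it, and let go. Leave the other rest, which is already set, as it is.

Things in the scene. Friction and masses are not known exactly. Their poses are not given: they have to be found in the camera images.
- rest_a_wing (a joint): Wing screw to turn (rad), growing clockwise from above, foot going down 6.4 mm per rad. Starts -1.35 to -0.85 (bar that far anticlockwise out of line, foot 4 to 7 mm up). Sole meets the bench at -0.25; at 0 the bar is in line with the arm and the sole rests with 4 N; past +0.25 it presses too hard (over 8 N). The wing keeps its height, has 0.12 N m friction, stays where left. Stops: -1.5, +0.9.
- rest_a_grip (a point): Middle of that screw's wing bar, on the screw's axis, 95 mm above the bench. Aluminium bar 64 mm long (this x axis), 12 mm thick (y), 30 mm high (80 to 110 mm above the bench), z up; turns with the screw. Below the bar: a collar 30 mm across, then the arm, its top 60 mm (at its end boss 66 mm) above the bench.
- rest_a: The rest whose foot hangs clear, its bar well out of line: loose grey stand, 4 kg, base plate 140 x 130 x 20 mm, a post with a roller along y (170 mm long, top 166 mm up) and a 30 mm wide outrigger arm towards its -x that ends at the screw, 160 mm from the base's centre. Origin: centre of the base's underside, z up. Bar in line: its length along this x axis.
- rest_a_sole: The grey round sole at the lower end of that screw, 44 mm across, 16 mm high, below the end of the arm. Origin: centre of its underside. It yields 1 mm per 2.5 N. The bench top is at height 0.
- rest_b_wing (a joint): The same screw on the other rest, already set: within 0.08 of 0. Leave it.
- rest_b: The other work rest, alike in every way, its foot already resting on the bench and its wing bar in line with its arm. Origin and axes as for the first. The two may stand either way round, left and right, turned up to 20 degrees.

How it is judged:
At the end, for the whole second after the job is handed in: The hanging foot rests on the bench with a light force (0.3 to 8 N), its wing bar in line with the arm within 0.3 rad; its rest stands level within 0.02 rad, at rest, within 30 mm of where it stood; the other rest is within 20 mm of its place with its screw within 0.2 rad of in line (contact force between rest_a_sole and anything else between 0.3 and 8 N and value of joint rest_a_wing between -0.3 and 0.3 rad and angle between rest_a's own z axis and vertical below 0.02 rad and distance of rest_a from where it was at the start of the episode below 0.03 m and linear speed of rest_a below 0.01 m/s and value of joint rest_b_wing between -0.2 and 0.2 rad and distance of rest_b from where it was at the start of the episode below 0.02 m); the robot touches nothing.
It fails at once if the work rest is jacked up or tipped by more than 3 degrees (angle between rest_a's own z axis and vertical above 0.052 rad).
It fails at once if the other rest is pushed away or its screw is turned (distance of rest_b from where it was at the start of the episode above 0.03 m or value of joint rest_b_wing above 0.3 rad or value of joint rest_b_wing below -0.3 rad).
It also fails if it takes over 29 s, if anything falls off the work surface, if the arm or the gripper's body presses on something with over 40 N, if the wrist force passes 120 N, or if a joint passes its speed limit or range.

## Robot

A 7-joint arm with a two-finger parallel gripper is mounted at the origin on the work surface. World frame = base frame: x ahead of the robot, y to its left, z up, the work surface at z = 0. Lengths are in m, angles in rad, forces in N, time in s.
With the tool pointing down it reaches from about 0.425 to 0.8 m from the base axis. Payload 8.3 kg.
Tool frame: the origin (TCP) lies midway between the tips of the shut fingers; the grasp point (between the pads) lies 19 mm behind it; z points along the fingers, y is the direction in which the jaws open and shut (so a half turn about z gives the same grasp; the last joint's range is limited). The gripper opens to 85 mm and grips with 20 to 120 N. Pads are 22 mm wide; open, the fingers measure 114 mm over their backs; the gripper's body (76 mm by 85 mm) begins 54 mm behind the grasp point. The pads swing forward as they close: fully open they stand 13 mm farther back than shut.
Start: joints at [-1.352, 0.383, 0.016, 1.37, -0.006, 1.388, -0.046], TCP at [0.174, 0.6, 0.231] pointing down, gripper open.
Joint ranges: [-2.95, 2.95], [-0.25, 2.06], [-1.52, 1.56], [0.18, 2.33], [-1.44, 4.58], [0.02, 2.06], [-3.01, 3.01]. Speed limits (rad/s): [2.39, 2.39, 3.01, 3.01, 3.14, 3.14, 3.14].

## Interface

Orientations are given as [roll, pitch, yaw] about the fixed x, y, z axes, in that order (R = Rz(yaw) Ry(pitch) Rx(roll)).
In Python, from station import robot, solver, monitor, viewer, workorder, models gives the robot as it stands. The module is installed in compiled form; this text tells all that it offers. Calls block until the motion is done:
- robot.goto(position, orientation): joint-space move of the TCP to a pose.
- robot.movel(position, rot=None, rate=0.15, f_stop=None): straight line of the TCP; rot=None keeps the orientation; rate is the mean speed in m/s. With f_stop (N) it stops when the force on the tool has changed by that much, and returns True; else False.
- robot.movej(angles): joint-space move.
- robot.gripper_to(opening, force=None): finger opening in m; force is the grip in N (None keeps the last); returns when the fingers have stopped.
- robot.sleep(seconds).
- solver.ik(position, orientation): joint angles nearest the present ones, or None.
- monitor.sense(): the state.
- viewer.capture(name): name is "side" or "top"; returns a dict with "img" (400x640x3 uint8, red, green, blue), "mtx" (3x3 intrinsics, pixels), "R" (3x3) and "t" (3): a world point X has camera coordinates R X + t. Camera axes: x right, y down, z forward; pixel columns grow to the right and rows downward; lengths in m; the calibration is good to about 2 mm. A picture is of the moment at which its call begins. There is no depth.
A pose or a line that the arm cannot do raises robot.MotionError and nothing moves.
- workorder.finish_job(): hands the job in, once; it reports no verdict.
Trained networks look in the newest picture that a camera, given by its name, has taken for a name from the list of things; names that differ only in an ending like _2 or _b are one class to them, and where a whole thing is asked for, a point or a joint stands for the part that bears it (a point fixed in the world has none). Each returns a list of dicts, best first, with "conf" (0 to 1); they miss things now and then, are a little off and sometimes report something else, mostly with a low value. They report only what shows in the picture. A call takes as long as a camera call.
- models.silhouettes(camera, query): "pixels" (400x640 bool, what is visible of it) and "extent" ([centre column, centre row, width, height] in pixels, round what is visible of it).
The state is a dict: "time_s": time; "joint_positions": joint angles; "qd": joint speeds; "tau": joint torques, N m; "tcp_pos": TCP position; "eef_rot": TCP orientation; "ft_force": force on the tool from outside, world axes, zero at the start; "wrist_torque": the same for the moment, N m; "grip_width": finger opening in m.
Only numpy, scipy, OpenCV 4.12 (cv2) and the standard library are available. Lean on these libraries where they do the work, as an engineer would, in place of code of your own. Each camera call takes 0.05 s, during which the arm holds its last target. There are 200 camera calls.

## Working session

There is one attempt and no reset: what is moved stays moved. The work goes in short steps, each a Python script; the robot and the scene stay as the last script left them, time stands still between calls to the robot, and variables do not carry over. Pictures are saved under pics/ and viewed, about 8 in all and at most 12, crops included, and the job is handed in when it is done.

```bash
mkdir -p pics
python3 - <<'E'
from station import robot, solver, monitor, viewer, workorder, models
import cv2,numpy as np,pickle
d={}
for c in("side","top"):
    v=viewer.capture(c); cv2.imwrite(f"pics/{c}0.png",v["img"][:,:,::-1])
    print(c,v["mtx"].tolist(),v["R"].round(4).tolist(),v["t"].round(4).tolist())
    for q in("rest_a_wing","rest_a","rest_a_sole"):
        r=models.silhouettes(c,q); d[c,q]=r
        print(q,[(round(x["conf"],2),np.round(x["extent"],1).tolist()) for x in r])
    d[c]=v
pickle.dump(d,open("d.pkl","wb"))
print(monitor.sense())
E
```

```text
side [[365.0992817293666, 0.0, 320.4585944939609], [0.0, 365.0992817293666, 200.93566516860102], [0.0, 0.0, 1.0]] [[0.9413, -0.3376, 0.0052], [-0.239, -0.6771, -0.696], [0.2385, 0.6539, -0.718]] [-0.5897, 0.1786, 0.6799]
rest_a_wing [(0.71, [251.4, 126.5, 21.8, 26.9])]
rest_a [(0.85, [290.8, 124.1, 100.6, 87.4]), (0.62, [345.1, 244.3, 145.3, 116.2])]
rest_a_sole []
top [[408.21910801794564, 0.0, 326.23421470361126], [0.0, 408.21910801794564, 200.2876888846465], [0.0, 0.0, 1.0]] [[-0.1754, -0.9845, -0.005], [-0.9643, 0.1728, -0.2004], [0.1982, -0.0304, -0.9797]] [0.0741, 0.6011, 0.927]
rest_a_wing [(0.69, [204.6, 250.3, 28.1, 15.4])]
rest_a [(0.93, [386.9, 190.7, 79.9, 99.4]), (0.73, [213.2, 210.4, 84.0, 103.8])]
rest_a_sole [(0.53, [218.0, 251.0, 14.8, 20.3])]
{'time_s': 0.4, 'joint_positions': array([-1.35188408,  0.38352184,  0.01642449,  1.37019034, -0.00634191,
        1.38821748, -0.04653659]), 'qd': array([ 0.00024263, -0.00198396, -0.00014181, -0.00327595,  0.0017092 ,
       -0.00118647,  0.0005457 ]), 'tau': array([-1.03745981e-03, -6.26562238e+01,  8.41560736e-01, -3.71571064e+01,
        1.65079837e-02,  5.47132440e-03,  1.61796243e-05]), 'tcp_pos': array([0.17374908, 0.60029405, 0.23116257]), 'eef_rot': array([-3.14130204e+00, -7.71076249e-05,  2.85975906e+00]), 'ft_force': array([ 0.35616877,  1.03245225, -0.11928165]), 'wrist_torque': array([ 0.06843483,  0.01318396, -0.01670532]), 'grip_width': 0.08524440452471835}
```

Run:
```python
import cv2
a=cv2.imread("pics/top0.png")[120:320,130:460]; cv2.imwrite("pics/t1.png",cv2.resize(a,None,fx=2.4,fy=2.4,interpolation=cv2.INTER_CUBIC))
a=cv2.imread("pics/side0.png")[60:330,200:460]; cv2.imwrite("pics/s1.png",cv2.resize(a,None,fx=2.2,fy=2.2,interpolation=cv2.INTER_CUBIC))
```

```text
(no output)
```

View pics/t1.png

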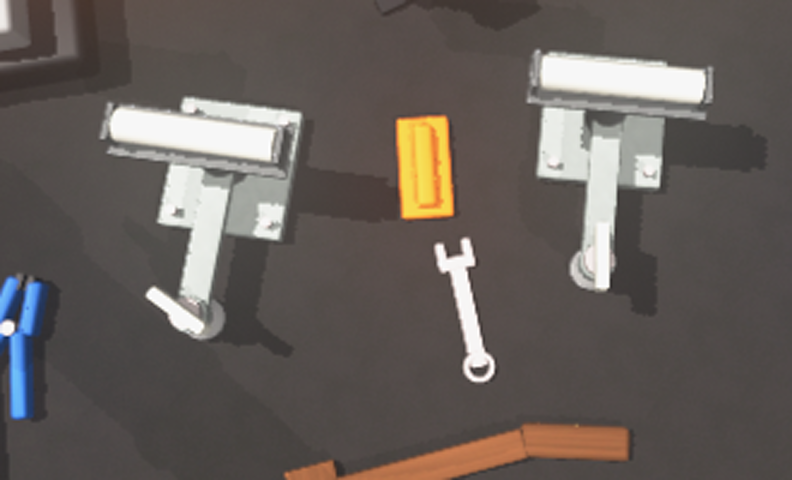

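View pics/s1.png

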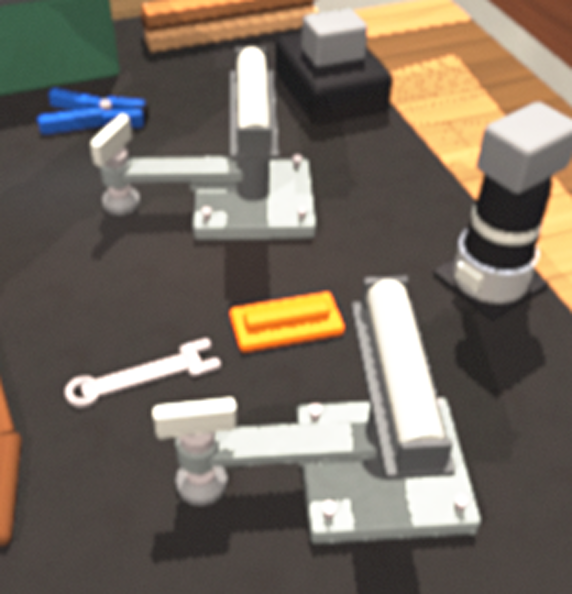

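```bash
cat > fit.py <<'E'
import pickle,numpy as np,cv2
from scipy.optimize import least_squares
d=pickle.load(open("d.pkl","rb"))
def proj(v,X):
    c=np.asarray(X)@v["R"].T+v["t"]; p=c@v["mtx"].T; return p[:,:2]/p[:,2:]
def world(p,P):
    x,y,a=p[:3]; P=np.asarray(P,float); c,s=np.cos(a),np.sin(a)
    return np.c_[x+c*P[:,0]-s*P[:,1],y+s*P[:,0]+c*P[:,1],P[:,2]]
T=[((159,222),(-70,65,20)),((282,238),(-70,-65,20)),((301,112),(70,-65,20))]
S=[((196,228),(-70,-65,20)),((315,228),(70,-65,20)),((312,160),(70,65,20))]
def bar(th): c,s=np.cos(-th),np.sin(-th); return [(-160+32*k*c,32*k*s,110) for k in(1,-1)]
tb=[(151,291),(205,328)]; sb=[(126,118),(95,152)]
def res(p):
    r=[]
    for v,L,B,off,f in((d["top"],T,tb,(130,120),2.4),(d["side"],S,sb,(200,60),2.2)):
        r.append(proj(v,world(p,[np.array(l[1])/1e3 for l in L]))-(np.array([l[0] for l in L])/f+off))
        r.append(proj(v,world(p,np.array(bar(p[3]))/1e3))-(np.array(B)/f+off))
    return np.concatenate(r).ravel()
s=least_squares(res,[.65,.25,0,-1.1],loss="soft_l1")
print(s.x,res(s.x).round(1).reshape(-1,2).tolist())
g=world(s.x,[[-.16,0,.095]])[0]; print("grip",g,"bar yaw",s.x[2]-s.x[3])
for c in("top","side"):
    m=d[c,"rest_a_wing"][0]["pixels"]; pr=proj(d[c],[g])[0]
    print(c,"mask cen",np.argwhere(m).mean(0)[::-1],"proj grip",pr, cv2.minAreaRect(np.argwhere(m)[:,::-1].astype(np.float32)))
np.save("fit.npy",np.r_[s.x,g])
E
python3 fit.py
```

```text
[ 0.68687224  0.20926538 -0.30785226 -1.11638734] [[0.1, -0.0], [-0.1, -0.0], [1.2, -0.9], [0.1, -0.6], [0.3, -0.2], [-0.9, 0.4], [0.5, -0.7], [-1.9, -0.0], [-0.5, -0.7], [-0.2, -2.8]]
grip [0.53439439 0.25774739 0.095     ] bar yaw 0.808535074317646
top mask cen [205.06225681 249.25680934] proj grip [206.27131043 249.04703738] ((204.4931640625, 249.18492126464844), (29.611412048339844, 12.406362533569336), 20.556045532226562)
side mask cen [250.81231672 124.53372434] proj grip [250.80822825 124.62113912] ((249.99200439453125, 123.04399871826172), (17.351890563964844, 25.848947525024414), 10.30484676361084)
```

Run:
```python
from station import robot, solver, monitor, viewer, models
import numpy as np,cv2,pickle
f=np.load("fit.npy"); g=f[4:]+[.001,.001,0]; by=f[2]-f[3]
best=None
for k in(0,np.pi,-np.pi):
    A=[solver.ik([g[0],g[1],.086],[np.pi,0,y+k]) for y in (by,by-.5,f[2],f[2]-.2)]
    print(k,[None if a is None else a.round(2).tolist() for a in map(lambda a:None if a is None else np.array(a),A)])
    if all(a is not None for a in A):
        c=max(abs(a[6]) for a in A)
        if best is None or c<best[0]: best=(c,k)
k=best[1]; print("use",k)
np.save("plan.npy",[*g,by+k,f[2]+k])
robot.goto([g[0],g[1],.2],[np.pi,0,by+k])
robot.gripper_to(.05,30)
s=monitor.sense(); print(s["time_s"],s["tcp_pos"],s["eef_rot"])
v=viewer.capture("side"); cv2.imwrite("pics/s2.png",cv2.resize(v["img"][40:240,180:400,::-1],None,fx=3,fy=3))
```

```text
0 [[-0.9, 0.47, 0.52, 1.66, -0.26, 1.08, -1.07], [-0.93, 0.47, 0.56, 1.66, -0.28, 1.09, -1.55], [-1.36, 0.88, 1.35, 1.68, -0.88, 1.33, -1.72], [-1.36, 0.88, 1.35, 1.68, -0.88, 1.33, -1.92]]
3.141592653589793 [[-0.62, 0.43, 0.14, 1.65, -0.07, 1.07, 1.93], [-0.68, 0.43, 0.23, 1.65, -0.11, 1.07, 1.46], [-0.74, 0.44, 0.31, 1.65, -0.15, 1.07, 0.87], [-0.76, 0.44, 0.33, 1.66, -0.16, 1.07, 0.68]]
-3.141592653589793 [[-0.62, 0.43, 0.14, 1.65, -0.07, 1.07, 1.93], [-0.68, 0.43, 0.23, 1.65, -0.11, 1.07, 1.46], [-0.74, 0.44, 0.31, 1.65, -0.15, 1.07, 0.87], [-0.76, 0.44, 0.33, 1.66, -0.16, 1.07, 0.68]]
use 0
2.65 [0.53533924 0.25889408 0.1999878 ] [-3.14158242e+00 -1.45616464e-05  8.08835286e-01]
```

View pics/s2.png

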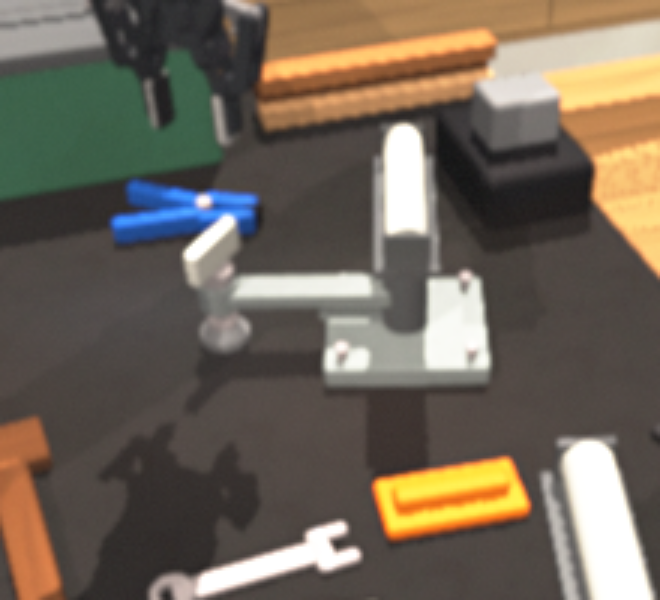

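Run:
```python
from station import robot, solver, monitor, viewer, models
import numpy as np,cv2
p=np.load("plan.npy"); P=lambda n:(lambda s:print(n,round(s["time_s"],2),s["tcp_pos"].round(4),s["eef_rot"].round(3),"F",s["ft_force"].round(1),"T",s["wrist_torque"].round(2),"w",round(s["grip_width"],4),"q7",s["joint_positions"][6].round(3)))(monitor.sense())
print(robot.movel([p[0],p[1],.086],rate=.08,f_stop=8)); P("down")
robot.gripper_to(0.0,30); P("grip")
v=viewer.capture("side"); cv2.imwrite("pics/s3.png",cv2.resize(v["img"][60:210,210:360,::-1],None,fx=4,fy=4))
```

```text
False
down 4.28 [0.5358 0.2589 0.0866] [ 3.141e+00 -1.000e-03  8.080e-01] F [-1.8  0.6 -0.1] T [-0.03 -0.03 -0.01] w 0.0499 q7 -1.074
grip 4.7 [0.5332 0.2611 0.0865] [-3.137e+00  1.000e-03  8.110e-01] F [-9.3  3.9  8. ] T [ 0.65  2.05 -0.15] w 0.0114 q7 -1.074
```

View pics/s3.png

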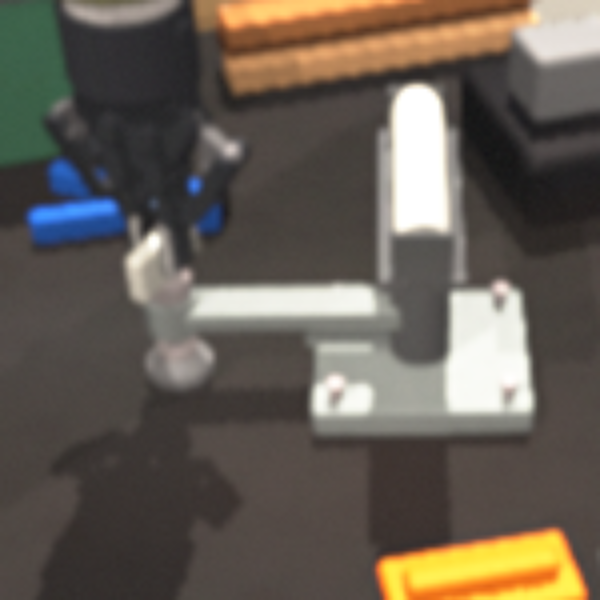

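Run:
```python
from station import robot, solver, monitor, viewer, models
import numpy as np,cv2
p=np.load("plan.npy"); P=lambda n:(lambda s:print(n,round(s["time_s"],2),s["tcp_pos"].round(4),s["eef_rot"].round(3),"F",s["ft_force"].round(1),"T",s["wrist_torque"].round(2),"w",round(s["grip_width"],4),"q7",s["joint_positions"][6].round(3)))(monitor.sense())
robot.movel([p[0]-.003,p[1]+.0027,.0868],rot=[np.pi,0,p[3]],rate=.02); P("relax")
q=np.array(monitor.sense()["joint_positions"]); y0=monitor.sense()["eef_rot"][2]
for y in(.45,.1):
    a=q.copy(); a[6]+=y-y0; robot.movej(a); P(y)
v=viewer.capture("side"); cv2.imwrite("pics/s4.png",cv2.resize(v["img"][60:210,210:360,::-1],None,fx=4,fy=4))
```

```text
relax 5.11 [0.533  0.2612 0.0866] [ 3.14  -0.     0.808] F [ 4.7  0.7 -5.8] T [ 0.2  -1.1  -0.02] w 0.0115 q7 -1.082
0.45 5.54 [0.5329 0.2614 0.0866] [ 3.141e+00 -1.000e-03  4.540e-01] F [ 1.5  1.2 -3.1] T [ 0.3  -0.32 -0.11] w 0.0107 q7 -1.436
0.1 5.97 [0.5328 0.2616 0.0866] [ 3.142e+00 -1.000e-03  1.060e-01] F [ 1.6  2.7 -2.3] T [ 0.59 -0.18 -0.15] w 0.0113 q7 -1.784
```

View pics/s4.png

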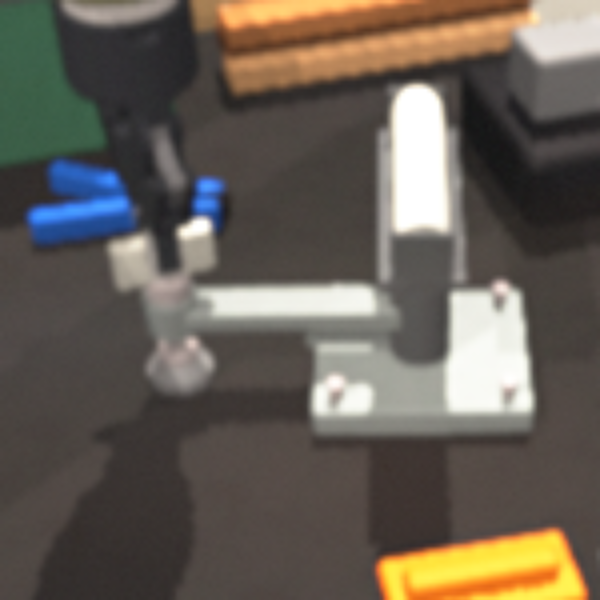

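The bar follows the jaws and the rest has not moved. I'll finish the turn to the fitted arm yaw of -0.31, release, lift and check.

Run:
```python
from station import robot, solver, monitor, viewer, models
import numpy as np,cv2,pickle
p=np.load("plan.npy"); P=lambda n:(lambda s:print(n,round(s["time_s"],2),s["tcp_pos"].round(4),s["eef_rot"].round(3),"F",s["ft_force"].round(1),"T",s["wrist_torque"].round(2),"w",round(s["grip_width"],4)))(monitor.sense())
s=monitor.sense(); q=np.array(s["joint_positions"]); y0=s["eef_rot"][2]
for y in(-.1,p[4]):
    a=q.copy(); a[6]+=y-y0; robot.movej(a); P(y)
robot.sleep(.2); P("held")
robot.gripper_to(.05); P("open")
t=monitor.sense()["tcp_pos"]
robot.movel([t[0],t[1],.25],rate=.12)
robot.goto([.3,.5,.3],[np.pi,0,p[4]]); P("up")
d={}
for c in("side","top"): d[c]=viewer.capture(c); d[c,"w"]=models.silhouettes(c,"rest_a_wing")
pickle.dump(d,open("d2.pkl","wb"))
i=[cv2.resize(d[c]["img"][r:r+133,k:k+133,::-1],(398,398),interpolation=cv2.INTER_CUBIC) for c,r,k in(("side",65,225),("top",150,150))]
cv2.imwrite("pics/e5.png",np.hstack(i))
```

```text
-0.1 6.33 [0.5328 0.2617 0.0866] [-3.141e+00 -1.000e-03 -9.300e-02] F [ 1.8  2.  -2.8] T [ 0.6  -0.33 -0.07] w 0.0112
-0.3078522635628724 6.64 [0.5328 0.2618 0.0866] [-3.141e+00 -1.000e-03 -3.000e-01] F [ 2.2  4.  -4. ] T [ 0.75 -0.42 -0.13] w 0.0113
held 6.84 [0.5328 0.2619 0.0866] [-3.141e+00 -1.000e-03 -3.040e-01] F [ 3.3  3.4 -4. ] T [ 0.84 -0.48  0.1 ] w 0.0114
open 7.3 [0.5328 0.2613 0.0866] [-3.141e+00 -1.000e-03 -3.080e-01] F [0.1 0.3 0. ] T [-0.03  0.05  0.04] w 0.0496
up 10.08 [0.3017 0.4988 0.2999] [ 3.141e+00 -1.000e-03 -3.110e-01] F [ 1.2 -0.3  0.3] T [-0.   -0.07 -0.  ] w 0.0498
```

View pics/e5.png

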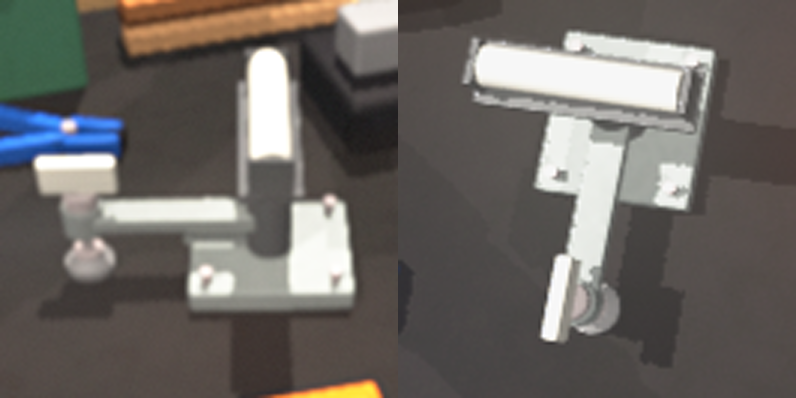

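The picture shows the bar parallel to the arm: about 0.16 against 0.17 rad of slope in the top view, and both level in the side view. The base corner is at (196.5, 213), where it was before. Handing in.

```bash
python3 -c "
from station import workorder
print(workorder.finish_job())"
```

```text
the job is handed in; nothing more can be done
None
```

I took the wing bar of the rest with the hanging foot (the left one in the top view) from above and turned it about 1.11 rad clockwise. I then let go, moved the arm clear and handed the job in at about 10 s.

**Alignment:** in the last pictures the bar lies in line with the arm to within about 0.03 rad in the top view, and parallel to it in the side view. The allowance is 0.3 rad.

**Rest position:** one base corner is within about 1 pixel of where it was, and the rest looks level.

**Forces:** when the jaws closed they sat about 3.5 mm off the bar's centre and pushed with roughly 10 N. I moved the arm to take up the offset before turning. The turning moment stayed near 0.15 N m, and after release the tool forces fell to about zero.

**Not checked:** I could not measure the force on the sole. That it is light follows only from the bar's angle. I did not compare the other rest with its starting picture; the arm worked only at the first rest and never went near the other.

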